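Clear the degassing block's cover and hold it at its balance point

ROBOT

A 7-joint arm with a two-finger parallel gripper is mounted at the origin on the work surface. World frame = base frame: x ahead of the robot, y to its left, z up, the work surface at z = 0. Lengths are in m, angles in rad, forces in N, time in s.
With the tool pointing down it reaches from about 0.4 to 0.85 m from the base axis. Payload 4.5 kg.
Tool frame: the origin (TCP) lies between the finger pads; the fingertips stand 11 mm ahead of it and the grasp point (between the pads) lies 8 mm behind it (r.nose_length is the distance from the TCP to the fingertips, in m); z points along the fingers, y is the line along which they close (so a half turn about z gives the same grasp; the last joint's range is limited). The gripper opens to 88 mm and grips with 3 to 60 N. Pads are 18 mm wide; open, the fingers measure 123 mm over their backs; the gripper's body (75 mm by 187 mm) begins 45 mm behind the grasp point.
Start: joints at [-1.211, 0.689, -0.195, 1.565, 0.157, 0.902, -0.215], TCP at [0.2, 0.592, 0.25] pointing down, gripper open.
Joint ranges: [-3.01, 3.01], [-0.46, 2.08], [-1.47, 1.51], [0.13, 2.56], [-1, 4.14], [0.04, 2.09], [-2.66, 2.66]. Speed limits (rad/s): [2.57, 2.57, 3.14, 3.14, 3.14, 3.14, 3.14].

INTERFACE

Orientations are given as a unit quaternion [x, y, z, w].
In Python, from plant import get_state, snapshot, camera_model, r gives the robot as it stands.
- The arm moves only by the shell command python3 -m inch 'ROWS' [FORCE]. ROWS is text: rows parted by semicolons, each of 7 numbers parted by spaces: the opening, from -1 (shut) to 1 (fully open), then the shift along the tool's x, y, z in m, then the turn, a rotation vector about the tool's x, y, z in rad. A call has 1 to 20 rows; each row shifts and turns the commanded pose from where the row before left it, along the tool's axes as they then stand; what a row does not reach is not made up. A row lasts 1/12 s, in which the tool goes at most 41.7 mm and 7.16 degrees, less where a joint would pass 70% of its speed; a pose out of reach is approached as far as the arm can. A call is refused whole if a number of a shift passes 0.0417 or a number of a turn 0.125, either way. A call with a gripper value outside its range is refused whole. The fingers move at their own pace and stop on an object; FORCE is the grip in N (left out, the last holds). Time passes only in rows, so rows that do not move let the fingers close. It gives the time, the measured TCP pose, the force, the opening and the grip force at its end, in the units of the state.
- get_state(): the state, without advancing time (a new reading comes with each control period).
- snapshot(name): name is "scene" or "top"; returns (picture, depth): 420x560x3 uint8, red, green, blue; 420x560 float32, m along the optical axis (not along the pixel's ray), 0 where there is no reading.
- camera_model(name): a dict with "intrinsics" (3x3 intrinsics, pixels), "view" (4x4, takes a point from world to camera coordinates). Camera axes: x right, y down, z forward; pixel columns grow to the right and rows downward; lengths in m; the calibration is good to about 2 mm. A picture is of the moment at which its call begins. camera_model takes no time and is no camera call.
- r.finish_job(): hands the job in; it is judged then, once.
The state is a dict: "clock": time; "q": joint angles; "qd": joint speeds; "joint_torque": joint torques, N m; "tool_pos": TCP position; "eef_rot": TCP orientation; "contact_force": force on the tool from outside, world axes, zero at the start; "moment": the same for the moment, N m; "opening": opening from 0.0 (shut) to 1.0 (fully open); "finger_force": force on a finger pad.
Only numpy, scipy, OpenCV 4.12 (cv2) and the standard library are available. Lean on these libraries where they do the work, as an engineer would, in place of code of your own. Each camera call takes 0.05 s, during which the arm holds its last target. There are 200 camera calls.

TASK

A steel sample canister has been left standing on the shut cover of the white degassing block: stand it upright in the free part of the blue parts tray and let go of it. Then grip the cover by its black handle, swing it up until it stands upright on its hinge at the balance point, where it would fall neither way, and finish still gripping the handle and keeping it still there. Do not let the cover go over backwards, do not knock the canister over, and leave everything else where it is.

Things in the scene. Friction and masses are not known exactly. Their poses are not given: they have to be found in the camera images.
- station: fixed white degassing block with a navy band, 200 mm wide (y), 260 mm deep (x); origin under it on the table, its x axis points from the low front apron (30 mm high, facing the robot) to the back, z up. The main body (79 mm high) spans x -45 to +130 mm; the apron (x -130 to -45 mm) lies below the cover's handle.
- cover (a joint): angle of the block's grey cover (rad): 0 = shut, lying level; grows as the handle edge rises and swings over to the back; 1.57 = upright over the hinge, the balance point; stop at 2.75. Hinge nearly free (0.004 N m), no spring or stay: short of upright the cover falls shut, past it backwards. Lifting the handle from shut takes 1.5 to 3 N.
- cover_hinge (a point): middle of the hinge line, 85 mm above the table, at x +80 mm in the block's frame; the hinge line runs along the block's y axis.
- handle (a point): middle of the bar of the cover's black D-handle (in the cover's plane): round bar 10 mm thick, 102 mm clear between its arms, parallel to the hinge line, 165 mm from it. Shut: 85 mm above the table, 35 mm clear to the cover's edge, 50 mm down to the apron. Upright: 250 mm above the table. The bar turns with the cover, slipping between gripping fingers. y axis along the bar.
- canister: steel sample canister with a blue ring, 42 mm across, 72 mm high (the top 12 mm is narrower: 34 mm), 0.15 to 0.31 kg; origin at the centre of its underside, z up. It starts standing on the shut cover, whose 176 x 112 mm plate is 8 mm thick with its top 89 mm above the table.
- tray_in (a point): centre of the inner floor (about 4 mm above the table) of the fixed blue parts tray, 200 x 140 mm outside (x, y of this frame), walls 4 mm thick and 25 mm high. A brass cap stands 55 to 75 mm from this point towards +x; the rest is free.
- rack: fixed aluminium rack with glass tubes, 200 x 100 mm, 115 mm high with the tubes; origin under its centre. It is on the other side of the block from the tray.
- cap: bystander: brass cap 26 mm across, 24 mm high, standing in the tray near its +x end, up to 35 mm off its middle line; origin at the centre of its underside
- jar: bystander: amber jar 60 mm across, 80 mm high, beyond the block on the right; origin at the centre of its underside
- stopper: bystander: red rubber stopper 36 mm across, 30 mm high, on the table beyond the block on the left; origin at the centre of its underside
Not all that is in view belongs to the job. Leave any pink or yellow look-alike of the canister alone.

How it is judged:
By the outcome, as a careful person would: the job done as asked, in the order asked, and still so for the second after the job is handed in, while the arm keeps its last pose, push and grip.
It also fails if it takes over 64 s, if anything falls off the work surface, if the arm or the gripper's body presses on something with over 40 N, if the wrist force passes 120 N, or if a joint passes its speed limit or range.

## Working session

There is one attempt and no reset: what is moved stays moved. The work goes in short steps, Python scripts to look and compute and a shell command to move; the robot and the scene stay as the last step left them, time stands still between calls to the robot, and variables do not carry over. Pictures are saved under pics/ and viewed, at most 10 in all, crops included, and the job is handed in when it is done.

```bash
mkdir -p pics
python3 - <<'E'
from plant import *
import cv2,numpy as np
for n in("scene","top"):
    p,d=snapshot(n); cv2.imwrite(f"pics/{n}0.png",p[:,:,::-1]); np.save(f"pics/{n}0.npy",d); np.save(f"pics/{n}0rgb.npy",p)
    c=camera_model(n); print(n,np.round(c["intrinsics"],1).tolist(),np.round(c["view"],3).tolist())
print(get_state(), r.nose_length)
E
```

```text
scene [[411.8, 0.0, 284.2], [0.0, 411.8, 213.2], [0.0, 0.0, 1.0]] [[-0.628, 0.778, 0.017, 0.359], [0.581, 0.484, -0.654, -0.299], [-0.517, -0.401, -0.756, 1.221], [0.0, 0.0, 0.0, 1.0]]
top [[444.1, 0.0, 288.3], [0.0, 444.1, 208.1], [0.0, 0.0, 1.0]] [[0.012, -1.0, -0.002, 0.009], [-0.986, -0.011, -0.168, 0.561], [0.168, 0.004, -0.986, 0.885], [0.0, 0.0, 0.0, 1.0]]
{'clock': 0.1, 'q': array([-1.21119457,  0.68987582, -0.19452769,  1.56621257,  0.15728657,
        0.90252449, -0.21510956]), 'qd': array([-3.59206634e-04, -1.14072771e-03, -5.61987195e-04, -3.28048484e-03,
       -4.42558836e-07, -1.14581683e-03,  5.36133829e-04]), 'joint_torque': array([-3.81449019e-03, -5.28499925e+01, -1.27098933e+00, -1.53837508e+01,
       -5.23366977e-02,  2.02770680e-03,  5.64228617e-05]), 'tool_pos': array([0.19990317, 0.59159533, 0.2490129 ]), 'eef_rot': array([ 1.62151251e-01,  9.86765579e-01, -8.11510174e-04, -7.82069931e-05]), 'contact_force': array([ 1.19663823,  0.53673771, -0.62088601]), 'moment': array([-0.0186058 , -0.03916151,  0.01738394]), 'finger_force': 0.0, 'opening': 1.0001402471425134} 0.011
```

View pics/scene0.png

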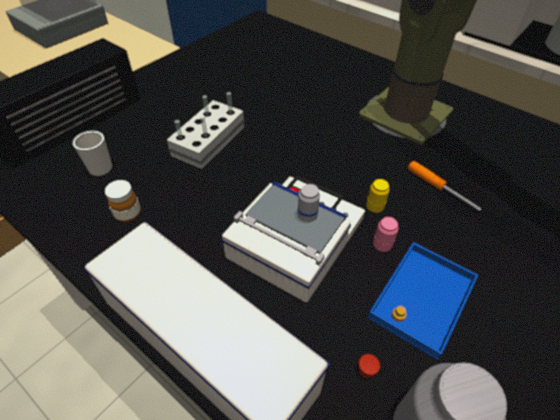

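View pics/top0.png

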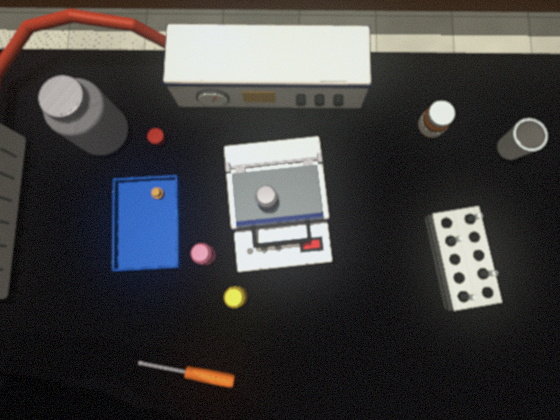

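Scene picture: the base is at top right (430,110). The block sits near (295,230), with the steel canister on its cover at (308,200). The tray is at (425,298) with the cap at (400,313). The top picture shows the canister at (266,197), the handle bar at about y=243, the tray at (146,223) and the cap at (157,193).

Canister candidates in the top picture: steel (266,197), pink (202,253), yellow (234,297), big grey bottle (63,97) and grey cup (528,135). I choose steel at (266,197) because it has the blue ring and stands on the cover. Next I'll check it in a close crop and measure.

```bash
cat > h.py <<'E'
import numpy as np,cv2
from plant import *
def cast(n,uv,z):
    c=camera_model(n);K=np.array(c["intrinsics"]);V=np.array(c["view"]);R=V[:3,:3];o=-R.T@V[:3,3]
    uv=np.atleast_2d(uv).astype(float);d=np.c_[uv,np.ones(len(uv))]@np.linalg.inv(K).T@R
    return o+d*((z-o[2])/d[:,2])[:,None]
def cloud(n,dep):
    c=camera_model(n);K=np.array(c["intrinsics"]);V=np.array(c["view"]);R=V[:3,:3]
    v,u=np.mgrid[:dep.shape[0],:dep.shape[1]]
    P=np.stack([u,v,np.ones_like(u)],-1)@np.linalg.inv(K).T*dep[...,None]
    return (P-V[:3,3])@R
def proj(n,P):
    c=camera_model(n);V=np.array(c["view"]);q=(np.atleast_2d(P)@V[:3,:3].T+V[:3,3])@np.array(c["intrinsics"]).T
    return q[:,:2]/q[:,2:]
E
python3 - <<'E'
from h import *
p=np.load("pics/top0rgb.npy");d=np.load("pics/top0.npy");s=np.load("pics/scene0rgb.npy");ds=np.load("pics/scene0.npy")
a=cv2.resize(p[125:285,190:350,::-1],None,fx=3.4,fy=3.4,interpolation=2); b=cv2.resize(s[170:300,215:375,::-1],None,fx=1.6,fy=1.6)
cv2.imwrite("pics/crop.png",a)
for n,dd in(("top",d),("scene",ds)):
    X=cloud(n,dd)
    ok=(dd>0)&(X[...,2]>.14)&(X[...,2]<.175)&(np.hypot(X[...,0]-.5,X[...,1])<.15)
    Q=X[ok]; 
    if len(Q): c,rad=cv2.minEnclosingCircle(Q[:,:2].astype(np.float32)); print(n,len(Q),Q.mean(0),c,rad,np.percentile(Q[:,2],[5,50,95]))
    hsv=cv2.cvtColor(np.load(f"pics/{n}0rgb.npy"),cv2.COLOR_RGB2HSV)
    m=cv2.inRange(hsv,(100,150,90),(120,255,255)); k,l,st,ce=cv2.connectedComponentsWithStats(m); i=1+st[1:,4].argmax(); print("tray px",st[i],ce[i])
    T=X[(l==i)&(dd>0)]; print("z pct",np.percentile(T[:,2],[5,25,50,75,95]))
    f=T[T[:,2]<.012]; print("floor",f[:,2].mean(),cv2.minAreaRect(f[:,:2].astype(np.float32)))
    print("wall tops",cv2.minAreaRect(T[T[:,2]>.018][:,:2].astype(np.float32)))
    # block body
    ok=(dd>0)&(np.hypot(X[...,0]-.47,X[...,1])<.2)
    w=(hsv[...,1]<60)&(hsv[...,2]>140)&ok&(abs(X[...,2]-.079)<.006); print("body top",w.sum(),cv2.minAreaRect(X[w][:,:2].astype(np.float32)))
    w=(hsv[...,1]<60)&(hsv[...,2]>140)&ok&(abs(X[...,2]-.030)<.006); print("apron",w.sum(),cv2.minAreaRect(X[w][:,:2].astype(np.float32)))
    g=(hsv[...,2]<140)&(hsv[...,1]<80)&ok&(abs(X[...,2]-.089)<.006)
    print("plate",g.sum(),cv2.minAreaRect(X[g][:,:2].astype(np.float32)))
    g=(hsv[...,2]<60)&ok&(abs(X[...,2]-.088)<.01); print("handle",g.sum(),cv2.minAreaRect(X[g][:,:2].astype(np.float32)) if g.sum()>5 else 0)
E
```

```text
top 383 [0.56372987 0.05602646 0.15614735] (0.5658044219017029, 0.056200236082077026) 0.020980868488550186 [0.14680942 0.15845422 0.16117274]
tray px [ 111  175   68   97 5871] [145.49940385 223.91330267]
z pct [-0.00023989  0.00169996  0.00305252  0.00466984  0.02353065]
floor 0.0027250194800983946 ((0.5344974398612976, 0.3327154219150543), (0.2092013955116272, 0.14501984417438507), 3.6781651973724365)
wall tops ((0.5309596061706543, 0.3219682276248932), (0.2003314197063446, 0.14155350625514984), 3.789914608001709)
body top 1348 ((0.5728968381881714, 0.03679031878709793), (0.18564072251319885, 0.20110008120536804), 7.966992378234863)
apron 3012 ((0.48192426562309265, 0.026148326694965363), (0.08479903638362885, 0.19969025254249573), 6.853399753570557)
plate 665 ((0.5422676801681519, 0.01042068749666214), (0.13123351335525513, 0.21264636516571045), 29.340194702148438)
handle 1 0
scene 357 [0.57639358 0.06125081 0.1543338 ] (0.5714429020881653, 0.057939641177654266) 0.02112944796681404 [0.14270779 0.15752927 0.16069902]
tray px [ 370  242  108  113 6325] [425.08284585 297.44142292]
z pct [0.00025126 0.00176156 0.0027265  0.00391228 0.02323827]
floor 0.002472921149219638 ((0.5165225863456726, 0.3206663131713867), (0.2112671136856079, 0.14703631401062012), 3.6416049003601074)
wall tops ((0.5359493494033813, 0.3228074014186859), (0.2017323225736618, 0.14011165499687195), 3.75949764251709)
body top 872 ((0.57796311378479, 0.0380890890955925), (0.17660219967365265, 0.1990078240633011), 6.041691303253174)
apron 650 ((0.4835634231567383, 0.026496388018131256), (0.07997667044401169, 0.19961662590503693), 6.6093220710754395)
plate 3284 ((0.5710257291793823, 0.03478839248418808), (0.1737145483493805, 0.18183018267154694), 6.96209192276001)
handle 184 ((0.5047229528427124, 0.03027452901005745), (0.04360731691122055, 0.11603116989135742), 8.81623363494873)
```

View pics/crop.png

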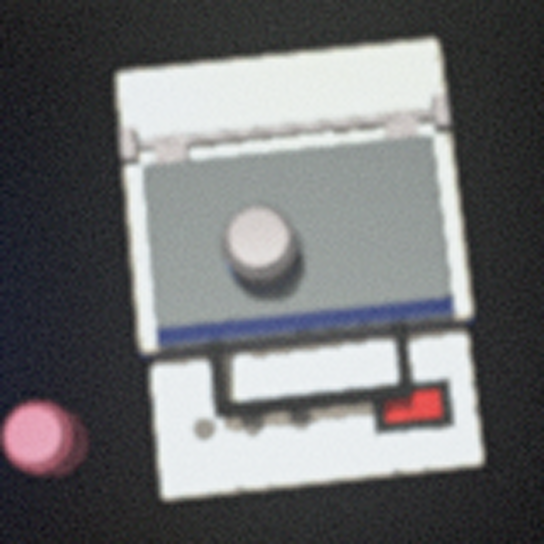

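The crop shows the steel canister with its blue ring at crop (260,245), which is full-picture (266,197), so the choice holds. The handle bar runs from crop (222,407) to (390,392). Now I'll cross-check the points with rays.

Run:
```python
from h import *
p=np.load("pics/top0rgb.npy");s=np.load("pics/scene0rgb.npy")
# canister lid: bright blob in top view
g=cv2.cvtColor(p,cv2.COLOR_RGB2GRAY); hs=cv2.cvtColor(p,cv2.COLOR_RGB2HSV)
roi=g[180:214,250:284]; t,m=cv2.threshold(roi,0,255,cv2.THRESH_OTSU); k,l,st,ce=cv2.connectedComponentsWithStats(m); i=1+st[1:,4].argmax()
uv=ce[i]+[250,180]; print("lid",uv,st[i],cast("top",uv,.161))
print("bar top view",cast("top",[[190+222/3.4,125+407/3.4],[190+390/3.4,125+392/3.4],[280,242.6]],.087))
yaw=np.radians(6.8);x=np.array([np.cos(yaw),np.sin(yaw)]);y=np.array([-x[1],x[0]])
O=np.array([.4827,.0263])+.0875*x; H=O+.08*x; B=H-.165*x
print("O",O,"hinge",H,"bar",B, "upright bar",H)
P=[[*(O+a*x+b*y),z] for a,b,z in[(-.13,-.1,.03),(-.13,.1,.03),(.13,.1,.079),(.13,-.1,.079),(.08,.1,.085),(.08,-.1,.085),(-.085,.05,.085),(-.085,-.05,.085)]]
print("expected px top",np.round(proj("top",P),1).tolist())
for q in (proj("top",P),): 
    im=p.copy(); [cv2.circle(im,tuple(int(4*round(c*4)) for c in u),5,(255,0,255),-1,shift=4) for u in q]
im2=s.copy(); [cv2.circle(im2,tuple(int(4*round(c*4)) for c in u),5,(255,0,255),-1,shift=4) for u in proj("scene",P)]
a=cv2.resize(im[125:285,190:350],(400,400)); b=cv2.resize(im2[160:310,220:370],(400,400)); cv2.imwrite("pics/ov.png",np.hstack([a,b])[:,:,::-1])
cap=cv2.inRange(hs,(10,100,100),(25,255,255))[170:215,130:180]; ys,xs=np.nonzero(cap); print("cap",cast("top",[xs.mean()+130,ys.mean()+170],.026))
```

```text
lid [265.3304721  194.28755365] [  7   6  18  18 233] [[0.56670683 0.05731583 0.161     ]]
bar top view [[ 0.47953982  0.07937799  0.087     ]
 [ 0.48941037 -0.01848477  0.087     ]
 [ 0.48427304  0.03047865  0.087     ]]
O [0.56958448 0.03666035] hinge [0.64902172 0.04613266] bar [0.48518241 0.02659601] upright bar [0.64902172 0.04613266]
expected px top [[332.1, 260.9], [237.1, 271.2], [223.4, 145.0], [318.9, 135.0], [225.0, 167.4], [322.0, 157.3], [256.9, 245.0], [307.0, 239.6]]
cap [[0.59469987 0.29924958 0.026     ]]
```

View pics/ov.png

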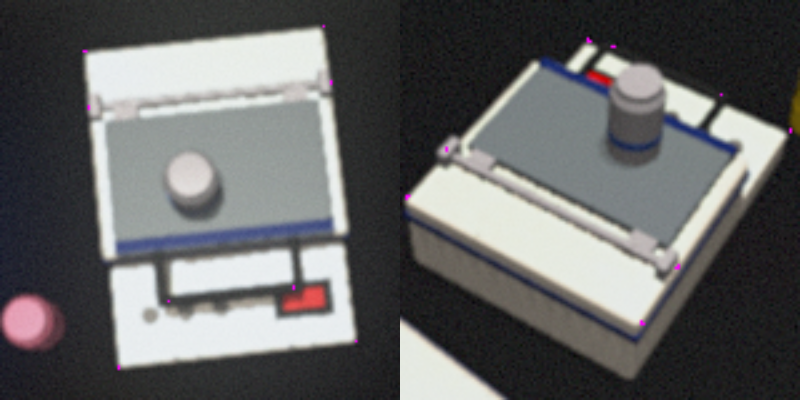

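The overlay dots land on the block corners, the hinge ends and the bar ends in both views, so the measured frame is good. Turn the tool first, then travel.

```bash
cat > w.py <<'E'
import sys
from h import *
from scipy.spatial.transform import Rotation as R
s=get_state();t=np.array([float(a) for a in sys.argv[1:4]]);A=R.from_quat(s["eef_rot"]);M=A.as_matrix()
print("clk",round(s["clock"],2),"pos",s["tool_pos"].round(4),"F",s["contact_force"].round(1),"open",round(s["opening"],3),"ff",round(s["finger_force"],1))
yaw=np.radians(6.8);G=np.c_[[-np.sin(yaw),np.cos(yaw),0],[np.cos(yaw),np.sin(yaw),0],[0,0,-1]]
print("shift tool",(M.T@(t-s["tool_pos"])).round(4),"turn",R.from_matrix(M.T@G).as_rotvec().round(3))
E
python3 -m inch '1 0 0 0 0 0 .125;1 0 0 0 0 0 .125;1 0 0 0 0 0 .125;1 0 0 0 0 0 .125;1 0 0 0 0 0 .125;1 0 0 0 0 0 .125;1 0 0 0 0 0 .125;1 0 0 0 0 0 .125;1 0 0 0 0 0 .125;1 0 0 0 0 0 0;1 0 0 0 0 0 0'; python3 w.py .5675 .0567 .25
```

```text
clock: 1.02
tool_pos: [0.1998, 0.5919, 0.2493]
eef_rot: [0.662, 0.749, -0.0, 0.0]
contact_force: [-0.3, -0.7, -0.9]
opening: 1.0
finger_force: 0.0
clk 1.02 pos [0.1998 0.5919 0.2493] F [-0.3 -0.7 -0.9] open 1.0 ff 0.0
shift tool [-5.765e-01  2.989e-01 -1.000e-04] turn [0.    0.001 0.005]
```

```bash
python3 -m inch '1 -.0288 .015 0 0 0 0;1 -.0288 .015 0 0 0 0;1 -.0288 .015 0 0 0 0;1 -.0288 .015 0 0 0 0;1 -.0288 .015 0 0 0 0;1 -.0288 .015 0 0 0 0;1 -.0288 .015 0 0 0 0;1 -.0288 .015 0 0 0 0;1 -.0288 .015 0 0 0 0;1 -.0288 .015 0 0 0 0;1 -.0288 .015 0 0 0 0;1 -.0288 .015 0 0 0 0;1 -.0288 .015 0 0 0 0;1 -.0288 .015 0 0 0 0;1 -.0288 .015 0 0 0 0;1 -.0288 .015 0 0 0 0;1 -.0288 .015 0 0 0 0;1 -.0288 .015 0 0 0 0;1 -.0288 .015 0 0 0 0;1 -.0288 .015 0 0 0 0' >/dev/null; python3 -m inch '1 0 0 0 0 0 0;1 0 0 0 0 0 0;1 0 0 0 0 0 0'; python3 w.py .5675 .0567 .129
```

```text
clock: 2.93
tool_pos: [0.5663, 0.0568, 0.2495]
eef_rot: [0.663, 0.749, 0.0, -0.001]
contact_force: [-0.6, -0.1, -0.5]
opening: 0.998
finger_force: 0.0
clk 2.93 pos [0.5663 0.0568 0.2495] F [-0.6 -0.1 -0.5] open 0.998 ff 0.0
shift tool [-0.0004  0.0012  0.1205] turn [-0.001 -0.001  0.004]
```

```bash
python3 -m inch '1 0 .001 .02 0 0 0;1 0 0 .02 0 0 0;1 0 0 .02 0 0 0;1 0 0 .02 0 0 0;1 0 0 .02 0 0 0;1 0 0 .01 0 0 0;1 0 0 .01 0 0 0;1 0 0 0 0 0 0;1 0 0 0 0 0 0'; python3 -m inch '-.2 0 0 0 0 0 0;-.2 0 0 0 0 0 0;-.2 0 0 0 0 0 0;-.2 0 0 0 0 0 0;-.2 0 0 0 0 0 0;-.2 0 0 0 0 0 0;-.2 0 0 0 0 0 0;-.2 0 0 0 0 0 0;-.2 0 0 0 0 0 0;-.2 0 0 0 0 0 0' 25;  python3 w.py .512 .321 .25
```

```text
clock: 3.68
tool_pos: [0.5678, 0.057, 0.1299]
eef_rot: [0.663, 0.749, 0.0, -0.0]
contact_force: [0.7, -0.3, 1.0]
opening: 1.002
finger_force: 0.0
clock: 4.52
tool_pos: [0.5683, 0.0564, 0.1299]
eef_rot: [0.663, 0.748, 0.0, 0.0]
contact_force: [1.3, 0.5, 1.3]
opening: 0.466
finger_force: 25.0
clk 4.52 pos [0.5683 0.0564 0.1299] F [1.3 0.5 1.3] open 0.466 ff 25.0
shift tool [ 0.2695 -0.0241 -0.1201] turn [ 0.001 -0.     0.001]
```

```bash
python3 -m inch '-.2 0 0 -.01 0 0 0;-.2 0 0 -.02 0 0 0;-.2 0 0 -.02 0 0 0;-.2 0 0 -.02 0 0 0;-.2 0 0 -.02 0 0 0;-.2 0 0 -.01 0 0 0;-.2 0 0 0 0 0 0;-.2 0 0 0 0 0 0'; python3 -m inch '-.2 .01 -.001 0 0 0 0;-.2 .02 -.002 0 0 0 0;-.2 .024 -.002 0 0 0 0;-.2 .024 -.002 0 0 0 0;-.2 .024 -.002 0 0 0 0;-.2 .024 -.002 0 0 0 0;-.2 .024 -.002 0 0 0 0;-.2 .024 -.002 0 0 0 0;-.2 .024 -.002 0 0 0 0;-.2 .024 -.002 0 0 0 0;-.2 .02 -.002 0 0 0 0;-.2 .015 -.002 0 0 0 0;-.2 .0125 -.001 0 0 0 0;-.2 0 0 0 0 0 0;-.2 0 0 0 0 0 0;-.2 0 0 0 0 0 0'; python3 w.py .512 .321 .047
```

```text
clock: 5.18
tool_pos: [0.5675, 0.0563, 0.2297]
eef_rot: [0.663, 0.748, -0.0, -0.0]
contact_force: [-1.0, -0.3, -3.6]
opening: 0.468
finger_force: 25.0
clock: 6.52
tool_pos: [0.512, 0.3194, 0.2292]
eef_rot: [0.664, 0.748, -0.001, 0.0]
contact_force: [-0.4, 0.4, -1.8]
opening: 0.467
finger_force: 25.0
clk 6.52 pos [0.512  0.3194 0.2292] F [-0.4  0.4 -1.8] open 0.467 ff 25.0
shift tool [0.0019 0.0004 0.1822] turn [-0.001  0.002 -0.   ]
```

```bash
python3 -m inch '-.2 .001 0 .02 0 0 0;-.2 0 0 .025 0 0 0;-.2 0 0 .025 0 0 0;-.2 0 0 .025 0 0 0;-.2 0 0 .025 0 0 0;-.2 0 0 .02 0 0 0;-.2 0 0 .015 0 0 0;-.2 0 0 .01 0 0 0;-.2 0 0 .008 0 0 0;-.2 0 0 .004 0 0 0;-.2 0 0 .003 0 0 0;-.2 0 0 0 0 0 0;-.2 0 0 0 0 0 0;-.2 0 0 0 0 0 0'; python3 -m inch '-.2 0 0 .001 0 0 0;-.2 0 0 .001 0 0 0;-.2 0 0 0 0 0 0;-.2 0 0 0 0 0 0'
```

```text
clock: 7.68
tool_pos: [0.5121, 0.3223, 0.0505]
eef_rot: [0.663, 0.748, 0.001, 0.0]
contact_force: [-0.8, -0.0, -2.3]
opening: 0.47
finger_force: 25.0
clock: 8.02
tool_pos: [0.5116, 0.322, 0.0478]
eef_rot: [0.663, 0.748, 0.0, -0.0]
contact_force: [0.2, -0.6, -1.9]
opening: 0.468
finger_force: 25.0
```

```bash
python3 -m inch '-.2 0 0 .001 0 0 0;-.2 0 0 .001 0 0 0;-.2 0 0 0 0 0 0;-.2 0 0 0 0 0 0'; python3 -m inch '-.2 0 0 .001 0 0 0;-.2 0 0 0 0 0 0;-.2 0 0 0 0 0 0'
```

```text
clock: 8.35
tool_pos: [0.5116, 0.322, 0.0456]
eef_rot: [0.663, 0.748, -0.0, -0.0]
contact_force: [-0.8, 0.4, -1.0]
opening: 0.468
finger_force: 25.0
clock: 8.6
tool_pos: [0.5117, 0.3221, 0.0449]
eef_rot: [0.663, 0.748, 0.0, 0.0]
contact_force: [0.5, -0.9, 0.2]
opening: 0.468
finger_force: 25.0
```

```bash
python3 -m inch '-.2 0 0 .0005 0 0 0;-.2 0 0 0 0 0 0;.0 0 0 0 0 0 0;.1 0 0 0 0 0 0;.5 0 0 0 0 0 0;.5 0 0 0 0 0 0;.5 0 0 0 0 0 0;.5 0 0 0 0 0 0;.5 0 0 0 0 0 0' ; python3 -m inch '.5 0 0 -.01 0 0 0;.5 0 0 -.02 0 0 0;.5 0 0 -.03 0 0 0;.5 0 0 -.03 0 0 0;.5 0 0 -.03 0 0 0;.5 0 0 -.03 0 0 0;.5 0 0 -.01 0 0 0;.5 0 0 0 0 0 0;.5 0 0 0 0 0 0'; python3 w.py .485 .028 .2
python3 - <<'E'
from h import *
p,d=snapshot("top"); s,_=snapshot("scene"); cv2.imwrite("pics/after.png",np.hstack([cv2.resize(p[110:310,60:340],(400,286)),cv2.resize(s[140:360,200:500],(390,286))])[:,:,::-1])
E
```

```text
clock: 9.35
tool_pos: [0.5116, 0.322, 0.0442]
eef_rot: [0.663, 0.748, 0.0, -0.0]
contact_force: [-0.3, 0.3, -0.4]
opening: 0.747
finger_force: 0.0
clock: 10.1
tool_pos: [0.5114, 0.322, 0.2044]
eef_rot: [0.663, 0.748, 0.0, -0.0]
contact_force: [-0.1, 0.9, -1.2]
opening: 0.749
finger_force: 0.0
clk 10.1 pos [0.5114 0.322  0.2044] F [-0.1  0.9 -1.2] open 0.749 ff 0.0
shift tool [-0.2887 -0.0614  0.0043] turn [ 0.    -0.     0.001]
```

View pics/after.png

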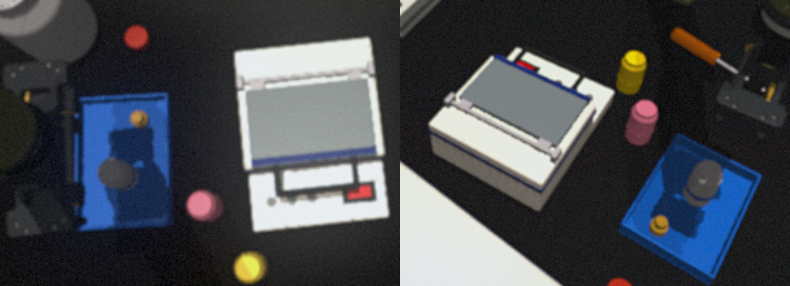

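The left half (top view) shows the canister standing in the tray at (117,173), and the right half (scene view) shows it upright at (705,182). The cap is untouched at (138,118) and the cover is clear. Next is the handle.

```bash
python3 -m inch '-.4 -.012 -.002 0 0 0 0;-.4 -.024 -.005 0 0 0 0;-.4 -.024 -.005 0 0 0 0;-.4 -.024 -.005 0 0 0 0;-.4 -.024 -.005 0 0 0 0;-.4 -.024 -.005 0 0 0 0;-.4 -.024 -.005 0 0 0 0;-.4 -.024 -.005 0 0 0 0;-.4 -.024 -.005 0 0 0 0;-.4 -.024 -.005 0 0 0 0;-.4 -.024 -.005 0 0 0 0;-.4 -.024 -.005 0 0 0 0;-.4 -.012 -.005 0 0 0 0;-.4 0 0 0 0 0 0;-.4 0 0 0 0 0 0;-.4 0 0 0 0 0 0'; python3 w.py .485 .0275 .077
python3 - <<'E'
from h import *
p,d=snapshot("top"); h=cv2.cvtColor(p,cv2.COLOR_RGB2HSV)
s,_=snapshot("scene"); cv2.imwrite("pics/pre.png",np.hstack([cv2.resize(p[125:285,190:350],(400,400)),cv2.resize(s[130:280,240:390],(400,400))])[:,:,::-1])
E
```

```text
clock: 11.53
tool_pos: [0.4844, 0.0296, 0.2037]
eef_rot: [0.663, 0.749, 0.0, -0.001]
contact_force: [0.2, -0.5, 0.2]
opening: 0.301
finger_force: 0.0
clk 11.53 pos [0.4844 0.0296 0.2037] F [ 0.2 -0.5  0.2] open 0.301 ff 0.0
shift tool [-0.0023  0.0005  0.1267] turn [-0.001 -0.001  0.002]
```

View pics/pre.png

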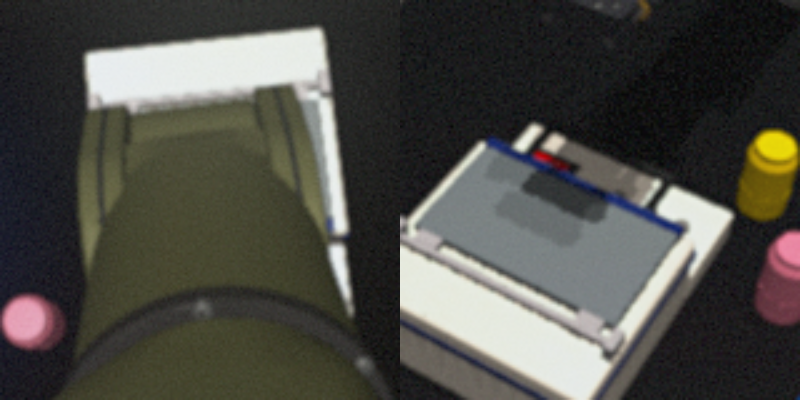

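The top view is now covered by the arm. The scene view shows the cover shut and empty, so I can descend onto the bar.

```bash
python3 -m inch '-.4 -.002 0 .02 0 0 0;-.4 0 0 .02 0 0 0;-.4 0 0 .02 0 0 0;-.4 0 0 .02 0 0 0;-.4 0 0 .016 0 0 0;-.4 0 0 .01 0 0 0;-.4 0 0 .01 0 0 0;-.4 0 0 .01 0 0 0;-.4 0 0 0 0 0 0;-.4 0 0 0 0 0 0'; python3 -m inch '-.6 0 0 0 0 0 0;-.9 0 0 0 0 0 0;-1 0 0 0 0 0 0;-1 0 0 0 0 0 0;-1 0 0 0 0 0 0;-1 0 0 0 0 0 0;-1 0 0 0 0 0 0' 12;  python3 w.py .485 .0275 .077
```

```text
clock: 12.47
tool_pos: [0.4848, 0.0269, 0.0781]
eef_rot: [0.663, 0.748, -0.0, -0.0]
contact_force: [-0.2, 0.1, 0.2]
opening: 0.297
finger_force: 0.0
clock: 13.05
tool_pos: [0.4873, 0.027, 0.0788]
eef_rot: [0.663, 0.748, 0.002, 0.002]
contact_force: [4.5, 0.2, -0.2]
opening: 0.102
finger_force: 12.0
clk 13.05 pos [0.4873 0.027  0.0788] F [ 4.5  0.2 -0.2] open 0.102 ff 12.0
shift tool [ 0.0008 -0.0022  0.0018] turn [ 0.005 -0.     0.001]
```

The opening reads 9 mm, so the bar is gripped. The bar pulled the tool about 3 mm towards +x, so I'll shift the arc by that and swing in stages.

```bash
python3 -m inch '-1 0 .003 0 0 0 0;-1 0 0 0 0 0 0;-1 0 .0003 -.0072 0 0 0;-1 0 .0003 -.0072 0 0 0;-1 0 .001 -.0071 0 0 0;-1 0 .001 -.0071 0 0 0;-1 0 .0015 -.007 0 0 0;-1 0 .0015 -.007 0 0 0;-1 0 .0022 -.0069 0 0 0;-1 0 .0022 -.0069 0 0 0;-1 0 .0028 -.0067 0 0 0;-1 0 .0028 -.0067 0 0 0;-1 0 0 0 0 0 0;-1 0 0 0 0 0 0' 15; python3 w.py .5034 .0290 .1485
```

```text
clock: 14.22
tool_pos: [0.5029, 0.0288, 0.1482]
eef_rot: [0.663, 0.748, -0.0, -0.0]
contact_force: [0.0, -0.6, -1.5]
opening: 0.097
finger_force: 15.1
clk 14.22 pos [0.5029 0.0288 0.1482] F [ 0.  -0.6 -1.5] open 0.097 ff 15.1
shift tool [ 0.0002  0.0006 -0.0003] turn [-0.001  0.     0.001]
```

Forces are small. I'll continue from 25° to 60°.

```bash
python3 -m inch '-1 0 .0033 -.0064 0 0 0;-1 0 .0034 -.0064 0 0 0;-1 0 .0038 -.0061 0 0 0;-1 0 .0039 -.0061 0 0 0;-1 0 .0044 -.0057 0 0 0;-1 0 .0044 -.0057 0 0 0;-1 0 .0048 -.0053 0 0 0;-1 0 .0049 -.0053 0 0 0;-1 0 .0053 -.0049 0 0 0;-1 0 .0053 -.0049 0 0 0;-1 0 .0057 -.0044 0 0 0;-1 0 .0057 -.0044 0 0 0;-1 0 .006 -.0038 0 0 0;-1 0 .0061 -.0039 0 0 0;-1 0 0 0 0 0 0;-1 0 0 0 0 0 0'; python3 w.py .5699 .0368 .2216
```

```text
clock: 15.55
tool_pos: [0.5705, 0.0369, 0.2216]
eef_rot: [0.663, 0.748, 0.0, 0.0]
contact_force: [-1.6, -1.6, 0.8]
opening: 0.104
finger_force: 15.0
clk 15.55 pos [0.5705 0.0369 0.2216] F [-1.6 -1.6  0.8] open 0.104 ff 15.0
shift tool [-0.0001 -0.0006 -0.    ] turn [0.001 0.    0.001]
```

```bash
python3 -m inch '-1 0 .0064 -.0033 0 0 0;-1 0 .0064 -.0033 0 0 0;-1 0 .0066 -.0028 0 0 0;-1 0 .0067 -.0027 0 0 0;-1 0 .0068 -.0022 0 0 0;-1 0 .0069 -.0021 0 0 0;-1 0 .007 -.0016 0 0 0;-1 0 .007 -.0015 0 0 0;-1 0 .0048 -.0007 0 0 0;-1 0 .0048 -.0006 0 0 0;-1 0 .0047 -.0006 0 0 0;-1 0 0 0 0 0 0;-1 0 0 0 0 0 0;-1 0 0 0 0 0 0;-1 0 0 0 0 0 0'; python3 w.py .6375 .045 .2431
python3 - <<'E'
from h import *
for n in("top","scene"):
    p,d=snapshot(n); np.save(f"pics/{n}1.npy",d); np.save(f"pics/{n}1rgb.npy",p)
    b=p[60:270,200:410] if n=="top" else p[90:300,200:410]; cv2.imwrite(f"pics/u_{n}.png",cv2.resize(b,(400,400))[:,:,::-1])
cv2.imwrite("pics/up.png",np.hstack([cv2.imread("pics/u_top.png"),cv2.imread("pics/u_scene.png")]))
E
```

```text
clock: 16.8
tool_pos: [0.6369, 0.045, 0.2425]
eef_rot: [0.663, 0.748, -0.0, -0.0]
contact_force: [0.4, -1.6, -7.0]
opening: 0.1
finger_force: 15.5
clk 16.8 pos [0.6369 0.045  0.2425] F [ 0.4 -1.6 -7. ] open 0.1 ff 15.5
shift tool [-0.      0.0006 -0.0006] turn [-0.001  0.     0.001]
```

View pics/up.png

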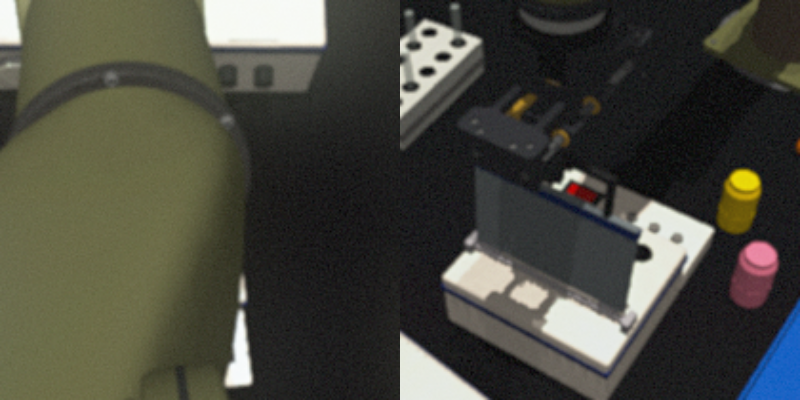

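The scene half shows the cover nearly upright with the handle gripped, and the plate's face spans (480,175) to (635,310). I'll measure its tilt from the depth with a plane fit.

```bash
cat > tilt.py <<'E'
from h import *
def tilt(d,off=(0,0)):
    X=cloud("scene",d);yaw=np.radians(6.8);x=np.array([np.cos(yaw),np.sin(yaw)]);y=np.array([-x[1],x[0]])
    H=np.array([.6505,.0463]);a=(X[...,:2]-H)@x;b=(X[...,:2]-H)@y;z=X[...,2]-.085
    m=(d>0)&(abs(a)<.035)&(abs(b)<.08)&(z>.025)&(z<.118)
    A,Z,B=a[m],z[m],b[m]
    for _ in range(8):
        c,*_r=np.linalg.lstsq(np.c_[Z,B,np.ones(len(Z))],A,rcond=None);e=A-np.c_[Z,B,np.ones(len(Z))]@c
        k=abs(e)<max(2*np.median(abs(e)),.002);A,Z,B=A[k],Z[k],B[k]
    print("n",len(A),"tilt deg",90+np.degrees(np.arctan(c[0])),"yaw err",np.degrees(np.arctan(c[1])),"a at hinge",c[2],"rms",e[k].std(),"z",Z.min(),Z.max())
if __name__=="__main__":
    for i in range(3): p,d=snapshot("scene"); tilt(d)
E
python3 tilt.py
```

```text
n 2706 tilt deg 85.06862621522825 yaw err 0.0025539506830849048 a at hinge 0.005422569975813463 rms 0.0007658184862786287 z 0.025104624387541297 0.11795487565065164
n 2712 tilt deg 85.0862038598825 yaw err 0.036156482346823275 a at hinge 0.005439704446286925 rms 0.0007497725510961814 z 0.02501123236127341 0.11796060669002707
n 2721 tilt deg 85.06017555021566 yaw err 0.04480923308792883 a at hinge 0.005439027467939567 rms 0.0007485124784246777 z 0.025072304652933447 0.1178835476761763
```

The cover is at 85.07°, so it needs 14.2 mm more. I'll also drop about 1 mm to relieve the upward pull.

```bash
python3 -m inch '-1 0 .0022 .0003 0 0 0;-1 0 .0022 .0003 0 0 0;-1 0 .0022 .0002 0 0 0;-1 0 .0022 .0002 0 0 0;-1 0 .0022 0 0 0 0;-1 0 .002 0 0 0 0;-1 0 .0012 0 0 0 0;-1 0 0 0 0 0 0;-1 0 0 0 0 0 0;-1 0 0 0 0 0 0;-1 0 0 0 0 0 0;-1 0 0 0 0 0 0' 20; python3 tilt.py;python3 w.py .652 .0465 .242
```

```text
clock: 18.05
tool_pos: [0.652, 0.0468, 0.2425]
eef_rot: [0.663, 0.748, 0.001, 0.001]
contact_force: [0.0, -2.1, 5.4]
opening: 0.1
finger_force: 19.2
n 2318 tilt deg 90.33820772845262 yaw err 0.03813794574350079 a at hinge 0.005491393878088525 rms 0.0006824422657113926 z 0.025082271552700527 0.11799263747267884
n 2314 tilt deg 90.30990100287501 yaw err 0.05773601225512509 a at hinge 0.005543116212352559 rms 0.0006824753015251244 z 0.025002879337509415 0.11783680125014635
n 2323 tilt deg 90.29526753456223 yaw err 0.03784535382925342 a at hinge 0.005575559708843691 rms 0.0006848675592700848 z 0.025090486970382186 0.11796043025178764
clk 18.2 pos [0.652  0.0467 0.2425] F [ 0.1 -1.7  4.7] open 0.096 ff 19.2
shift tool [-0.0002 -0.      0.0005] turn [0.002 0.    0.001]
```

```bash
python3 -m inch '-1 0 -.0004 -.0005 0 0 0;-1 0 -.0004 -.0005 0 0 0;-1 0 0 0 0 0 0;-1 0 0 0 0 0 0;-1 0 0 0 0 0 0;-1 0 0 0 0 0 0;-1 0 0 0 0 0 0;-1 0 0 0 0 0 0;-1 0 0 0 0 0 0;-1 0 0 0 0 0 0;-1 0 0 0 0 0 0;-1 0 0 0 0 0 0' 20; python3 tilt.py;python3 w.py .652 .0465 .242
python3 - <<'E'
from h import *
s,_=snapshot("scene"); p,_=snapshot("top"); cv2.imwrite("pics/end.png",np.hstack([cv2.resize(s,(400,300)),cv2.resize(p,(400,300))])[:,:,::-1])
E
```

```text
clock: 19.2
tool_pos: [0.6505, 0.0466, 0.2425]
eef_rot: [0.663, 0.748, -0.0, -0.0]
contact_force: [-0.5, -2.9, 0.0]
opening: 0.101
finger_force: 19.8
n 2345 tilt deg 89.79052547952378 yaw err 0.03242282696284197 a at hinge 0.005552215846431378 rms 0.0006910638185893401 z 0.025010302589014904 0.11792916087758622
n 2353 tilt deg 89.8491335019478 yaw err 0.031568863095415366 a at hinge 0.005466370138843203 rms 0.0006856113366859932 z 0.02503132794970732 0.11797949651416169
n 2346 tilt deg 89.8088957315411 yaw err 0.008348137665951827 a at hinge 0.005544886022460746 rms 0.0006898660062068269 z 0.025065548187263295 0.11793053117217107
clk 19.35 pos [0.6505 0.0466 0.2425] F [-0.6 -2.   0.1] open 0.098 ff 19.8
shift tool [-0.0002  0.0015  0.0005] turn [-0.     0.     0.001]
```

View pics/end.png

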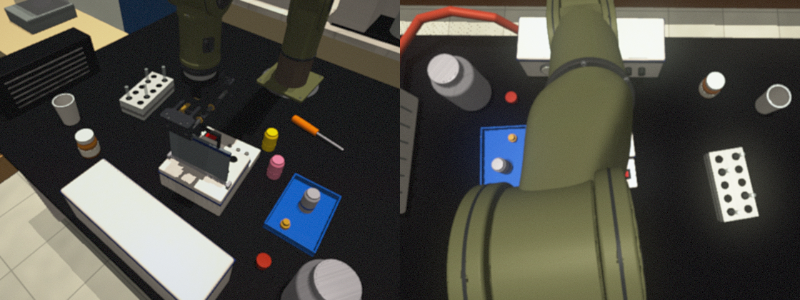

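The cover stands at 89.8° within calibration error, still gripped and with near-zero force. The canister is upright in the tray at (312,198) and the bystanders have not moved.

```bash
python3 -c "
from plant import r
print(r.finish_job())"
```

```text
the job is handed in; nothing more can be done
None
```

The job is handed in at about 19 s of the 64 s: the canister stands upright and released in the free part of the tray, and the cover is held still by its handle at a measured 89.8°, with no bystander seen to have moved in the last pictures.

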